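# Set the cap-feed gap of a bench capper with a feeler gauge

### The job

Set the crown-cap feed of the bench capper by feel with the 6 mm feeler gauge: take the red-handled gauge from its wooden stand, stand its blade in the slot between the yellow sprung pad and the blue sliding guide until its crossbar rests on both, let go, then gently push the guide up until it nips the blade with a light 5 N or so (never hard) and take your hand off. Then draw the gauge slowly straight up, feeling it drag between guide and pad, and put it back in its stand. Move the guide only while the blade stands in the slot, leave it as set when the gauge is out, and disturb nothing else on the table.

Things in the scene. Friction and masses are not known exactly. Their poses are not given: they have to be found in the camera images.
- gauge: T-shaped feeler gauge, about 160 g, loose, upright in the stand. Origin at the middle of the blade's lower end; z up, x along the blade's width, y across its thickness. Steel blade 24 (x) x 6 (y) mm, z = 0 to 38; crossbar 24 (x) x 64 (y) mm, z = 38 to 44, its underside rests on what the blade is stood in. A half turn about z leaves it the same.
- gauge_handle (a point): centre of the gauge's red handle, 66 mm above the blade's lower end; handle 30 (x) x 14 (y) x 44 (z) mm, standing on the crossbar; best gripped across its 30 mm, fingers closing along x
- stand: fixed wooden block 75 (x) x 85 (y) x 50 (z) mm, origin at the centre of its underside. A centred upright slot in its top, 27 (x) x 9 (y) mm with 2 mm chamfer, 46 mm deep, takes the blade; the crossbar then rests on the block's top and the blade's lower end is 12 mm above the table.
- capper: fixed grey bench capper, origin on the table top below the feed slot; base plate 12 mm thick, x from -75 to 75, y from -240 to 145 mm. Its column with red head, 420 mm high, stands at y = -190 (x from -65 to 35).
- slot (a point): point in the capper's feed slot at x = 0, y = 0, z = 54 mm of the capper's frame (same axes). 54 mm is the level of the tops of the blue guide (+y side) and the yellow pad (-y side), both 40 mm wide in x. A gauge standing here, crossbar on both tops, has its blade end at z = 16 mm over the table.
- pad_zone (a point): point at x = 0, y = -6, z = 34 mm of the capper's frame: about where the yellow pad's face is. The pad itself is not measured: it was set by hand and its face stands anywhere within 4 mm either way along y of this point. It gives way along -y against a spring: 0.75 N at first touch, then 2.5 N more per mm, 10 mm at most.
- guide: blue sliding guide on the capper, same axes. Origin on its gap face (toward the pad), mid-width, 12 mm above the table. Body y = 0 to 98 mm. It slides along the capper's y and closes toward -y (face at y = 18 mm in the capper's frame when fully open, -12 at the end stop), takes 10 N to slide and stays where left; the nip on the blade adds to that push.
- tab (a point): middle of the outer (+y) face of the guide's upright tab, 110 mm from the gap face and 90 mm above the table; tab 44 (x) x 12 (y) mm, its top at 106 mm above the table: push here toward -y, or pinch the tab's 12 mm from above to move the guide either way
- wine_bottle: bystander: green wine bottle, 74 mm across, 290 mm high, origin at its foot
- juice_bottle: bystander: green juice bottle with red cap, 64 mm across, 170 mm high, origin at its foot
- tumbler_a: bystander: glass tumbler, 68 mm across, 95 mm high, origin at its foot
- tumbler_b: bystander: glass tumbler, 68 mm across, 95 mm high, origin at its foot
- cap_bowl: bystander: blue bowl, 110 mm across, 45 mm high, origin at its foot
- wrench: bystander: wrench lying on the table, about 180 mm long, origin near its middle
Things that resemble listed ones, but are neither listed nor needed, are in the scene too. What is shaped like the gauge but turquoise is not meant. What is shaped like the stand but orange is not meant.

How it is judged:
By the outcome, as a careful person would: the job done as asked, in the order asked, and still so for the second after the job is handed in, with the robot touching nothing.
It also fails if it takes over 72 s, if anything falls off the work surface, if the arm or the gripper's body presses on something with over 40 N, if the wrist force passes 120 N, or if a joint passes its speed limit or range.

### The arm

A 6-joint arm with a two-finger parallel gripper is mounted at the origin on the work surface. World frame = base frame: x ahead of the robot, y to its left, z up, the work surface at z = 0. Lengths are in mm, angles in rad, forces in N, time in s.
With the tool pointing down it reaches from about 275 to 725 mm from the base axis. Payload 5.6 kg.
Tool frame: the origin (TCP) lies midway between the tips of the shut fingers; the grasp point (between the pads) lies 19 mm behind it; z points along the fingers, y is the line along which they close (so a half turn about z gives the same grasp; the last joint's range is limited). The gripper opens to 85 mm and grips with 20 to 120 N. Pads are 22 mm wide; open, the fingers measure 114 mm over their backs; the gripper's body (76 mm by 85 mm) begins 54 mm behind the grasp point. The pads swing forward as they close: fully open they stand 13 mm farther back than shut.
Start: joints at [1.571, 0.255, 0.108, 0, -1.424, -0.285], TCP at [154.504, 527.846, 206.083] pointing down, gripper open.
Joint ranges: [-2.95, 2.95], [-1.21, 1.97], [-1.09, 1.5], [-2.87, 1.71], [-2.94, -0.07], [-3.05, 3.05]. Speed limits (rad/s): [2.57, 2.57, 3.14, 3.14, 3.14, 3.14].

### API

Orientations are given as [roll, pitch, yaw] about the fixed x, y, z axes, in that order (R = Rz(yaw) Ry(pitch) Rx(roll)).
In Python, from bench import r, readout, imaging gives the robot as it stands. The module is installed in compiled form; this text tells all that it offers. Calls block until the motion is done:
- r.reach(position, orientation): joint-space move of the TCP to a pose.
- r.move_l(position, frame=None, feed=150): straight line of the TCP; frame=None keeps the orientation; feed is the mean speed in mm/s.
- r.move_joints(angles): joint-space move.
- r.open_gripper() and r.grab(f_grip=None): open the fingers fully, or close them until they stop; f_grip is the grip in N (None keeps the last).
- r.sleep(seconds).
- r.solve_ik(position, orientation): joint angles nearest the present ones, or None.
- readout.state(): the state.
- imaging.read_camera(name): name is "scene" or "top" or "wrist"; returns a dict with "pixels" (400x640x3 uint8, blue, green, red), "fx", "fy", "cx", "cy" (pixels), "R" (3x3) and "t" (3): a world point X has camera coordinates R X + t. Camera axes: x right, y down, z forward; pixel columns grow to the right and rows downward; lengths in mm; the calibration is good to about 2 mm. A picture is of the moment at which its call begins. There is no depth.
A pose or a line that the arm cannot do raises r.PlanningError and nothing moves.
- r.hand_in(): hands the job in; it is judged then, once.
The state is a dict: "t": time; "joints": joint angles; "dq": joint speeds; "effort": joint torques, N m; "ee_pos": TCP position; "ee_rot": TCP orientation; "contact_force": force on the tool from outside, world axes, zero at the start; "moment": the same for the moment, N m; "opening": opening from 0.0 (shut) to 1.0 (fully open); "grip_force": force on a finger pad.
Only numpy, scipy, OpenCV 4.12 (cv2) and the standard library are available. Lean on these libraries where they do the work, as an engineer would, in place of code of your own. Each camera call takes 0.05 s, during which the arm holds its last target. There are 200 camera calls.

## Working session

There is one attempt and no reset: what is moved stays moved. The work goes in short steps, each a Python script; the robot and the scene stay as the last script left them, time stands still between calls to the robot, and variables do not carry over. Pictures are saved under pics/ and viewed, at most 10 in all, crops included, and the job is handed in when it is done.

```bash
mkdir -p pics; python3 - <<'E'
from bench import r, readout, imaging
import cv2,json
for n in ("scene","top","wrist"):
    c=imaging.read_camera(n); cv2.imwrite(f"pics/{n}0.png",c["pixels"])
    print(n,c["fx"],c["cx"],c["cy"],c["R"],c["t"])
s=readout.state();print({k:s[k] for k in s})
E
```

```text
scene 431.7190994848276 317.9666098032564 200.42100827002554 [[ 0.32084154  0.94706692 -0.01117828]
 [ 0.71973527 -0.25146534 -0.64710611]
 [-0.61566374  0.19957312 -0.76231799]] [-189.33727515 -344.629324   1876.92723871]
top 449.5413743919494 316.9185339503466 198.62060101516255 [[ 0.01667121 -0.9998394   0.00657679]
 [-0.98138012 -0.01762154 -0.19126561]
 [ 0.19135079 -0.0032657  -0.98151628]] [  -4.07104861  564.38579869 1169.85806919]
wrist 352.0916260691958 319.8098053662451 196.9620292570057 [[-0.27996493 -0.96000719  0.00241336]
 [-0.91384961  0.26727255  0.30568658]
 [-0.29410634  0.08337608 -0.95212914]] [548.01368845 -38.96538095 381.21170043]
{'t': 0.15, 'joints': array([ 1.57062615e+00,  2.55585388e-01,  1.07288931e-01, -3.26679977e-04,
       -1.42389002e+00, -2.84617095e-01]), 'dq': array([-0.00137609, -0.00108558,  0.0040728 ,  0.00223023,  0.00210012,
        0.00164992]), 'effort': array([-1.56975671e-03, -3.86940908e+01,  2.38081098e+01,  5.36667600e+00,
       -4.55872811e-03, -4.07637870e-06]), 'ee_pos': array([154.36459599, 527.46790652, 205.41620936]), 'ee_rot': array([ 3.14016770e+00, -8.02465268e-05, -2.84835258e-01]), 'contact_force': array([ 0.56200259,  0.80487804, -0.38748126]), 'moment': array([-0.01964695,  0.02867221,  0.01232457]), 'grip_force': 0.0, 'opening': 1.0010473623295337}
```

View pics/top0.png

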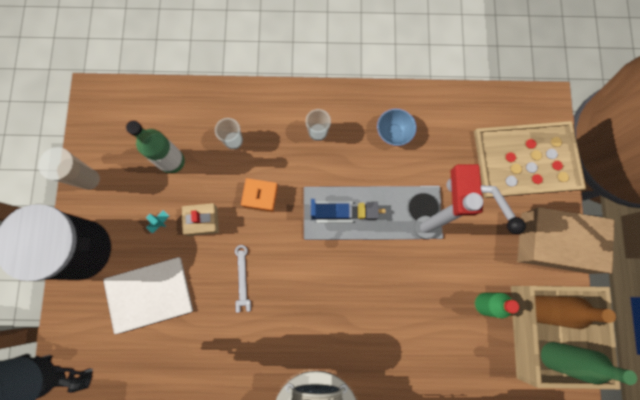

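View pics/scene0.png

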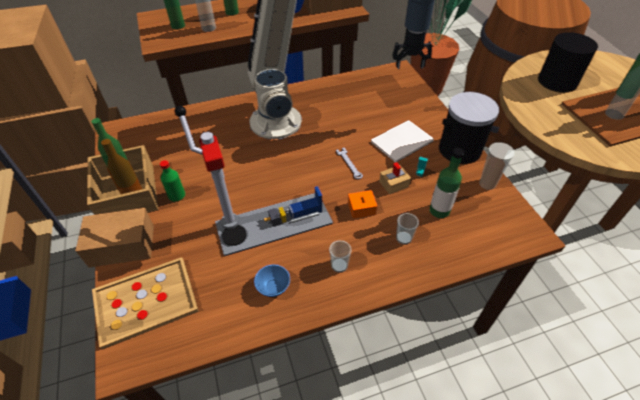

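The top view shows the gauge in its stand at about (197,219). The capper plate spans columns 303–443 and rows 185–241, with the blue guide at (330,211) and the yellow pad at (362,210), so capper +y points image-left, roughly world +y. Next I'll get rough positions and look from close by.

```bash
cat > h.py <<'E'
from bench import r, readout, imaging
import numpy as np, cv2
def ray(c,u,v,z):
    R,t=np.array(c["R"]),np.array(c["t"]); o=-R.T@t
    d=R.T@np.array([(u-c["cx"])/c["fx"],(v-c["cy"])/c["fy"],1]); return o+d*(z-o[2])/d[2]
def proj(c,X):
    p=np.array(c["R"])@np.array(X,float)+np.array(c["t"]); return c["fx"]*p[0]/p[2]+c["cx"],c["fy"]*p[1]/p[2]+c["cy"]
def st():
    s=readout.state(); return s
E
python3 - <<'E'
from h import *
c=imaging.read_camera("top")
for n,u,v,z in [("stand tl",181,207,50),("tr",213,205,50),("br",215,232,50),("bl",184,234,50),("handle",196,216,100),("cap tl",304,186,12),("tr",440,186,12),("br",443,240,12),("bl",304,240,12),("guide bot",352,211,54),("tabtop",311,211,106),("pad",361,210,54)]:
    print(n,ray(c,u,v,z).round(1))
for p in [(154,528)]: print(proj(c,[*p,200]))
E
```

```text
stand tl [535.4 374.7  50. ]
tr [542.5 288.2  50. ]
br [468.8 278.4  50. ]
bl [462.  361.2  50. ]
handle [503.9 319.  100. ]
cap tl [608.4  42.8  12. ]
tr [ 615.5 -343.4   12. ]
br [ 462.  -346.3   12. ]
bl [455.3  39.4  12. ]
guide bot [532. -90.  54.]
tabtop [521.4  20.7 106. ]
pad [ 535.2 -114.4   54. ]
(np.float64(79.82202997581618), np.float64(362.80286895954873))
```

```bash
python3 - <<'E'
from h import *
c=imaging.read_camera("wrist"); print("cam",-np.array(c["R"]).T@np.array(c["t"]), "fwd",np.array(c["R"])[2])
for p in [(502,326),(535,-104)]:
  for y in (np.pi/2+.08,-np.pi/2+.08):
    print(p,y,r.solve_ik([*p,250],[np.pi,0,y]))
q=r.solve_ik([500,200,300],[np.pi,0,-np.pi/2]); print(q)
E
```

```text
cam [229.96866777 504.79517014 373.8110285 ] fwd [-0.29395635  0.08388057 -0.95213114]
(502, 326) 1.6507963267948966 [ 0.83685508  0.34787818  0.34685744  0.         -1.56977558  2.38473757]
(502, 326) -1.4907963267948965 [ 0.83685508  0.34787818  0.34685744  0.         -1.56977558 -0.75685508]
(535, -104) 1.6507963267948966 None
(535, -104) -1.4907963267948965 [ 0.09523027  0.23699151  0.19444934  0.         -1.52825415 -0.01523027]
[ 0.67130103  0.22535678  0.30419638  0.         -1.64963593 -0.67130103]
```

```bash
python3 - <<'E'
from h import *
r.reach([502,320,230],[np.pi,0,-np.pi/2+.08])
c=imaging.read_camera("wrist"); a=c["pixels"]
print(proj(c,[502,326,50]),proj(c,[502,326,100]))
cv2.imwrite("pics/w1.png",a); np.save("w1.npy",dict(c),allow_pickle=True)
print(st()["t"],st()["contact_force"])
E
```

```text
(np.float64(318.84978162113197), np.float64(171.4073719898255)) (np.float64(318.6993189660481), np.float64(184.85466511615672))
1.8 [-0.441111   -0.37687103 -0.77450834]
```

View pics/w1.png

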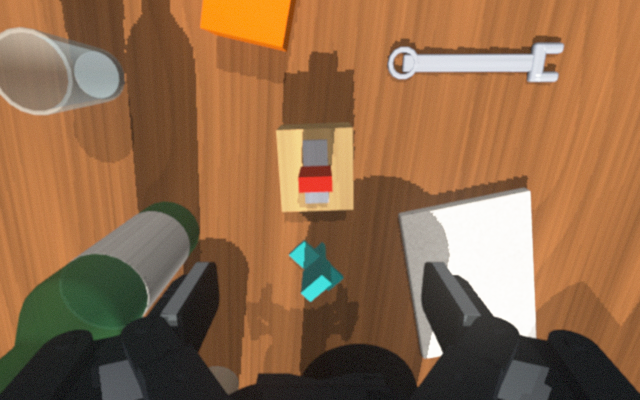

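The wrist view shows the wooden stand at (280–353, 123–212). In it are the red handle, with its top face at about (315,186), and grey crossbar ends at (316,152) and (317,198). I'll segment these for position and yaw.

```bash
python3 - <<'E'
from h import *
c=np.load("w1.npy",allow_pickle=True).item(); a=c["pixels"].astype(int)
hsv=cv2.cvtColor(c["pixels"],cv2.COLOR_BGR2HSV)
sub=(slice(110,220),slice(270,362))
red=np.zeros(a.shape[:2],np.uint8); red[sub]=((a[...,2]>190)&(a[...,1]<70))[sub]
wood=np.zeros_like(red); wood[sub]=((hsv[...,1]>70)&(hsv[...,2]>175)&(hsv[...,0]>15)&(hsv[...,0]<30))[sub]
grey=np.zeros_like(red); grey[sub]=((hsv[...,1]<60))[sub]
for n,m,z in (("red",red,100),("wood",wood,50),("grey",grey,56)):
    cn=max(cv2.findContours(m,cv2.RETR_EXTERNAL,cv2.CHAIN_APPROX_NONE)[0],key=cv2.contourArea) if n!="grey" else cv2.findNonZero(m)
    P=np.array([ray(c,u,v,z)[:2] for u,v in cn[:,0]],np.float32)
    print(n,m.sum(),cv2.boundingRect(cn),cv2.minAreaRect(P))
t=imaging.read_camera("top")
for n,u,v,z in [("wine foot",177,168,0),("head",467,190,400),("col foot",424,206,12)]: print(n,ray(t,u,v,z))
E
```

```text
red 440 (300, 176, 31, 16) ((505.4217834472656, 325.12176513671875), (26.886350631713867, 12.8529691696167), 6.786378860473633)
wood 3772 (276, 127, 77, 85) ((505.60260009765625, 325.79327392578125), (74.84246063232422, 85.72262573242188), 6.668627738952637)
grey 881 (303, 139, 26, 65) ((505.4317626953125, 325.4275817871094), (24.032163619995117, 65.10466003417969), 6.460296630859375)
wine foot [657.57276663 409.81923529   0.        ]
head [ 519.41619768 -285.80961438  400.        ]
col foot [ 556.90455546 -296.22605986   12.        ]
```

```bash
python3 - <<'E'
from h import *
r.reach([537,-75,170],[np.pi,0,-np.pi/2+.018])
c=imaging.read_camera("wrist"); np.save("w2.npy",dict(c),allow_pickle=True)
u,v=map(int,proj(c,[535,-104,54])); print(u,v,st()["t"])
a=c["pixels"]; cv2.imwrite("pics/w2.png",cv2.resize(a[:,120:520],None,fx=2,fy=2,interpolation=cv2.INTER_CUBIC)[:600])
E
```

```text
323 148 3.3833
```

View pics/w2.png

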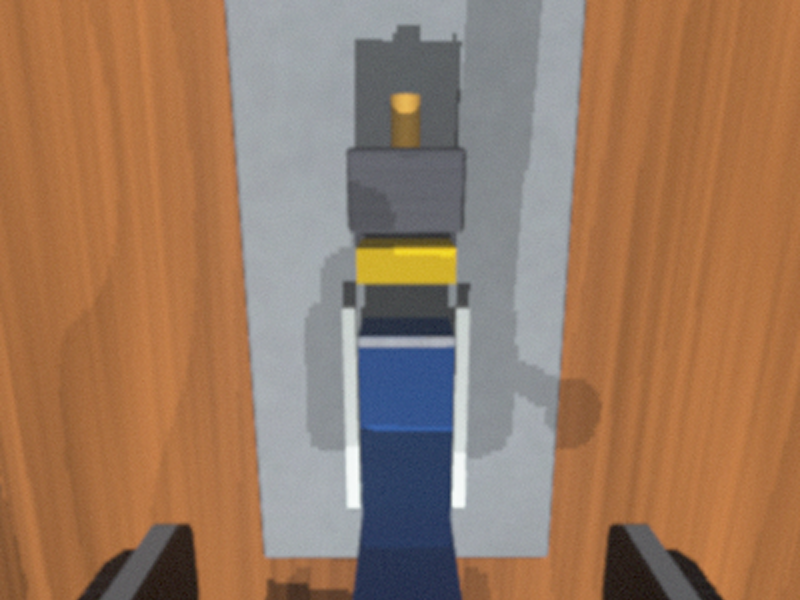

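The close view (2x zoom, column offset 120) shows the yellow pad's gap-side top edge at row 284, columns 357–456. The guide's front top edge is at row ~337, columns 359–454, and the plate's near corners are at (265,556) and (548,556).

```bash
python3 - <<'E'
from h import *
c=np.load("w2.npy",allow_pickle=True).item(); a=c["pixels"].astype(int)
f=lambda x,y,z:ray(c,x/2+120-.25,y/2-.25,z).round(1)
for n,x,y,z in [("pad l",357,284,54),("pad r",456,284,54),("pad mid top",406,284,54),("guide l",359,337,54),("guide r",454,337,54),("blue/white",406,347,54),("plate l",265,556,12),("plate r",548,556,12),("plate tl",228,0,12),("plate tr",584,0,12),("pad back",406,248,54)]: print(n,f(x,y,z))
print("col 322 rows"); 
for v in range(118,180): print(v,a[v,318:328].mean(0).round().astype(int),ray(c,322.5,v,54)[1].round(1))
E
```

```text
pad l [ 555.8 -108.7   54. ]
pad r [ 515.8 -109.5   54. ]
pad mid top [ 536.  -109.1   54. ]
guide l [554.9 -86.8  54. ]
guide r [515.7 -87.6  54. ]
blue/white [535.4 -82.9  54. ]
plate l [606.4  41.9  12. ]
plate r [457.7  38.8  12. ]
plate tl [ 611.7 -218.2   12. ]
plate tr [ 464.8 -221.2   12. ]
pad back [ 536.3 -123.4   54. ]
col 322 rows
118 [52 56 57] -127.9
119 [46 68 76] -127.1
120 [38 76 86] -126.3
121 [37 79 92] -125.5
122 [ 38  92 109] -124.8
123 [ 38 127 151] -124.0
124 [ 41 180 213] -123.2
125 [ 46 210 237] -122.4
126 [ 44 211 238] -121.6
127 [ 42 195 226] -120.8
128 [ 43 180 213] -120.1
129 [ 44 177 209] -119.3
130 [ 43 175 209] -118.5
131 [ 44 177 209] -117.7
132 [ 43 177 210] -116.9
133 [ 44 178 209] -116.1
134 [ 42 176 208] -115.3
135 [ 45 177 210] -114.5
136 [ 43 176 208] -113.7
137 [ 44 176 209] -112.9
138 [ 43 177 209] -112.1
139 [ 44 176 210] -111.3
140 [ 44 173 203] -110.5
141 [ 55 149 174] -109.7
142 [ 66 108 119] -108.9
143 [73 77 78] -108.1
144 [72 72 69] -107.3
145 [74 73 71] -106.5
146 [74 72 71] -105.6
147 [75 74 72] -104.8
148 [74 73 71] -104.0
149 [74 72 70] -103.2
150 [74 72 71] -102.4
151 [74 74 72] -101.6
152 [75 74 71] -100.7
153 [74 72 69] -99.9
154 [74 73 70] -99.1
155 [74 72 70] -98.3
156 [73 72 70] -97.4
157 [72 71 67] -96.6
158 [70 63 58] -95.8
159 [67 53 46] -94.9
160 [66 50 42] -94.1
161 [66 49 42] -93.3
162 [65 48 41] -92.4
163 [66 49 40] -91.6
164 [66 49 41] -90.8
165 [66 49 39] -89.9
166 [65 49 41] -89.1
167 [84 68 60] -88.2
168 [137 121 113] -87.4
169 [174 160 154] -86.6
170 [183 174 170] -85.7
171 [184 175 172] -84.9
172 [180 170 166] -84.0
173 [161 137 128] -83.2
174 [140  94  73] -82.3
175 [136  82  51] -81.4
176 [138  84  54] -80.6
177 [138  83  54] -79.7
178 [138  82  52] -78.9
179 [139  82  52] -78.0
```

Capper fits: origin ≈ (535.3, −105.3), yaw 0.020, pad face y ≈ −109.3, guide face y ≈ −87.5. Now I'll grasp the gauge.

```bash
python3 - <<'E'
from h import *
o=[np.pi,0,-np.pi/2+.115]
r.reach([505.4,325.4,170],o)
r.move_l([505.4,325.4,57],feed=120)
s=st(); print(s["ee_pos"].round(1),s["contact_force"].round(1))
r.grab(50); s=st(); print(s["ee_pos"].round(1),s["opening"],s["grip_force"],s["contact_force"].round(1))
r.move_l([505.4,325.4,62],feed=30); s=st(); print(s["contact_force"].round(1))
r.move_l([505.4,325.4,130],feed=80); s=st(); print(s["t"],s["opening"],s["contact_force"].round(1),s["moment"].round(2))
c=imaging.read_camera("wrist"); cv2.imwrite("pics/w3.png",c["pixels"])
E
```

```text
[506.  325.7  57.9] [ 0.1 -0.6  0.6]
[505.6 325.7  57.5] 0.3372890371871236 49.8169219493866 [-0.7  0.3  2.9]
[ 0.6 -0.1 -2. ]
7.8333 0.3324133915681438 [-0.1 -0.3 -2.1] [-0.05  0.04 -0.02]
```

View pics/w3.png

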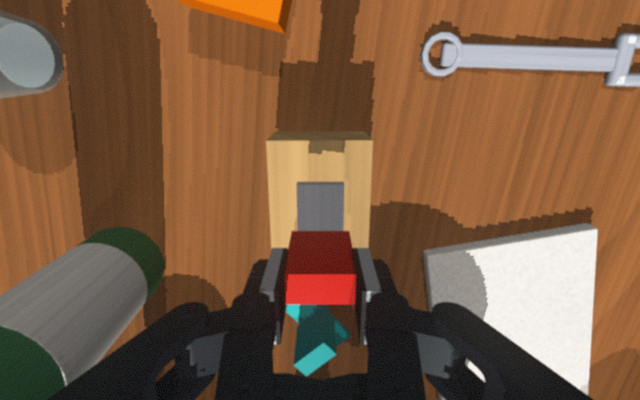

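The gauge is squarely held, with the red handle between the fingers at (320,265). Moving it to the slot now and lowering with force checks.

```bash
python3 - <<'E'
from h import *
s=st(); o=[np.pi,0,-np.pi/2+.02]; X,Y=535.4,-103.5
r.move_l([505.4,325.4,195],feed=150)
r.reach([X,Y,190],o); r.move_l([X,Y,108],feed=120)
r.sleep(.2); s=st(); print(s["t"],s["ee_pos"].round(1),s["contact_force"].round(1)); b=s["contact_force"]
e=s["ee_pos"]-[X,Y,108]; X-=e[0]; Y-=e[1]
for z in [100,94,88,82,76,71,67,65,64,63,62.5,62,61.5,61]:
    r.move_l([X,Y,z],feed=40); s=st(); d=s["contact_force"]-b
    print(z,s["ee_pos"].round(1),d.round(1))
    if np.linalg.norm(d[:2])>4 or d[2]>3: break
E
```

```text
11.0833 [ 536.  -103.5  108.9] [-0.3  0.1 -2.5]
100 [ 534.5 -103.6   99.6] [ 0.3 -0.2  1.1]
94 [ 534.6 -103.5   93.6] [1.  0.2 1.5]
88 [ 534.5 -103.5   87.6] [0.5 0.  0.5]
82 [ 534.5 -103.5   81.6] [ 0.6 -0.5  1. ]
76 [ 534.5 -103.5   75.6] [0.1 0.2 1.6]
71 [ 534.6 -103.5   70.6] [ 0.1 -0.1  1. ]
67 [ 534.6 -103.6   66.7] [ 0.9 -0.2  0.2]
65 [ 534.8 -103.5   64.9] [-0.1 -0.3  0.9]
64 [ 534.8 -103.5   64. ] [0.4 0.2 1.3]
63 [ 534.8 -103.5   62.9] [ 1.2 -0.   0.6]
62.5 [ 534.8 -103.5   62.5] [0.3 0.2 1.1]
62 [ 534.8 -103.5   61.9] [-0.4 -0.6  1.1]
61.5 [ 534.8 -103.5   61.5] [-0.3  0.2  0.6]
61 [ 534.9 -103.6   61.4] [-1.3  0.8  6. ]
```

Crossbar is seated at the expected height. I'll release, retreat, look and check.

```bash
python3 - <<'E'
from h import *
p=st()["ee_pos"]; r.open_gripper(); r.sleep(.2)
r.move_l([p[0],p[1],125],feed=80)
r.move_l([p[0],-75,170],feed=150); r.sleep(.2)
c=imaging.read_camera("wrist"); np.save("w4.npy",dict(c),allow_pickle=True)
cv2.imwrite("pics/w4.png",cv2.resize(c["pixels"][:,120:520],None,fx=2,fy=2,interpolation=cv2.INTER_CUBIC)[:600]); print(st()["t"])
E
```

```text
17.4083
```

View pics/w4.png

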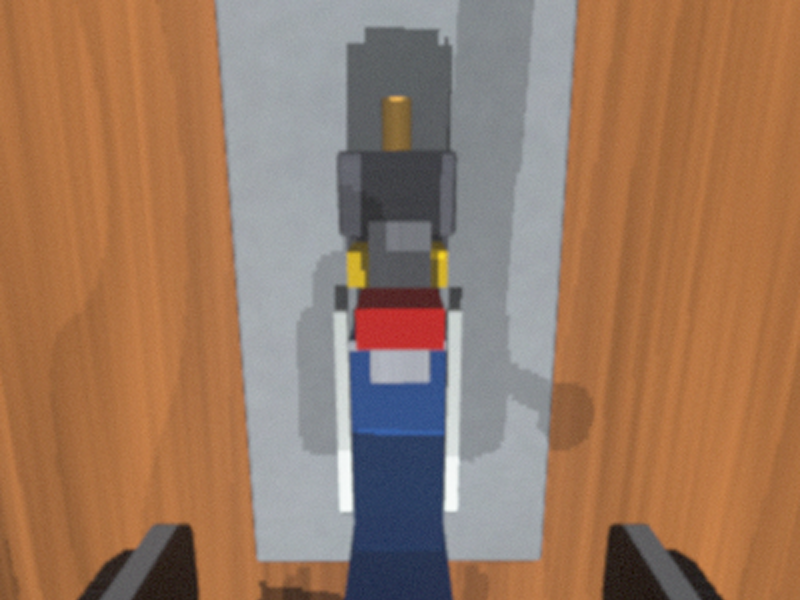

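The gauge stands square and upright, with its red top at (400,328) and its crossbar on pad and guide. Next I'll push the tab, first only through the free travel.

```bash
cat >> h.py <<'E'
U=np.array([.02,-1.,0])
def F(n=4):
    v=[]
    for _ in range(n):
        r.sleep(.04); v.append(readout.state()["contact_force"])
    return np.mean(v,0)
E
python3 - <<'E'
from h import *
x=532.6; o=[np.pi,0,-np.pi/2+.02]
r.move_l([x,52,180],feed=250); r.grab(20)
r.move_l([x,52,84],feed=150); r.sleep(.2)
b=F(); np.save("b.npy",b); P=np.array([x,52,84.]); print(st()["t"],st()["ee_pos"].round(2),st()["opening"],b.round(1))
k=0
while k<32:
    step=3 if k<12 else 1
    k+=step; r.move_l(P+U*k,feed=25); f=(F(2)-b)@-U; print(k,(st()["ee_pos"][1]).round(2),f.round(2))
    if f>14 or (k>=28): break
np.save("k.npy",k); print(st()["t"])
E
```

```text
19.9917 [532.81  52.08  84.42] -0.0022740378455768117 [ 0.2  0.2 -0. ]
3 48.91 -0.0
6 45.94 -0.4
9 42.96 -0.56
12 39.94 -0.73
13 39.01 -0.59
14 37.99 -0.31
15 36.96 0.15
16 35.99 0.3
17 35.0 -0.24
18 33.98 -0.17
19 32.98 -0.03
20 31.99 -0.68
21 30.99 -0.02
22 29.97 0.03
23 29.0 -0.17
24 27.98 -0.31
25 26.99 0.09
26 25.97 -0.5
27 25.0 0.24
28 23.98 0.08
26.725
```

```bash
python3 - <<'E'
from h import *
c=imaging.read_camera("wrist"); np.save("w5.npy",dict(c),allow_pickle=True)
cv2.imwrite("pics/w5.png",c["pixels"]); print(proj(c,[532.8,22.5,106]),proj(c,[535.3,-87.5,54]))
E
```

```text
(np.float64(320.96323743710485), np.float64(260.6564960937757)) (np.float64(320.53463345811684), np.float64(17.62189298951452))
```

View pics/w5.png

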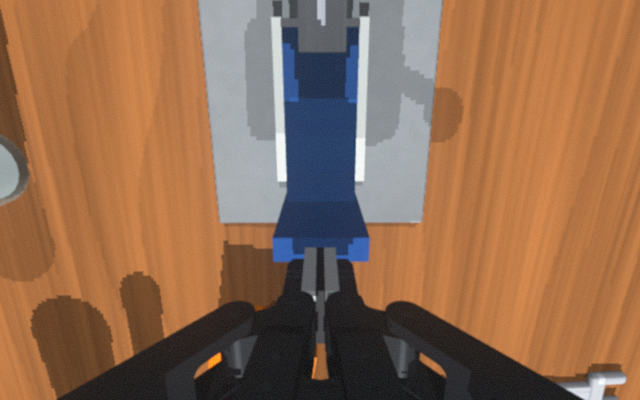

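The picture shows the tab top at rows 236–260, columns 275–367, so it hasn't moved. The shut fingertips at (310–330, 247) appear to be over or just at it. I'll check the numbers before pushing on.

```bash
python3 - <<'E'
from h import *
c=np.load("w5.npy",allow_pickle=True).item(); s=st(); b=np.load("b.npy")
print(s["t"],s["ee_pos"],s["ee_rot"],s["contact_force"]-b,s["moment"],s["opening"])
print("cam",-np.array(c["R"]).T@np.array(c["t"]))
for y in (13,18,22.5,24,35):
    print(y,[(z,np.round(proj(c,[533,y,z]),0).tolist()) for z in (84,95,106,115,125)])
for n,v,z in [("tab in",236,106),("tab out",260,106),("blue front",27,54),("boundary",100,54)]: print(n,ray(c,320,v,z).round(1))
w=np.load("w2.npy",allow_pickle=True).item(); print("boundary before",ray(w,322,215,54).round(1))
cv2.imwrite("pics/w5c.png",cv2.resize(c["pixels"][200:330,250:390],None,fx=4,fy=4,interpolation=cv2.INTER_NEAREST))
E
```

```text
26.775 [533.16603955  23.99397582  84.00265993] [-3.14155745e+00  9.41748230e-06 -1.55081144e+00] [0.02328372 0.55872407 1.3244072 ] [-0.01638265  0.03551942  0.02890463] -0.0012633094358951557
cam [534.92446168 -55.37726152 252.25484014]
13 [(84, [321.0, 224.0]), (95, [321.0, 232.0]), (106, [321.0, 242.0]), (115, [321.0, 251.0]), (125, [321.0, 262.0])]
18 [(84, [321.0, 233.0]), (95, [321.0, 242.0]), (106, [321.0, 252.0]), (115, [321.0, 261.0]), (125, [321.0, 273.0])]
22.5 [(84, [320.0, 241.0]), (95, [320.0, 250.0]), (106, [321.0, 261.0]), (115, [321.0, 270.0]), (125, [321.0, 283.0])]
24 [(84, [320.0, 243.0]), (95, [320.0, 253.0]), (106, [320.0, 264.0]), (115, [320.0, 273.0]), (125, [321.0, 286.0])]
35 [(84, [320.0, 262.0]), (95, [320.0, 272.0]), (106, [320.0, 284.0]), (115, [320.0, 295.0]), (125, [320.0, 309.0])]
tab in [533.5  10.1 106. ]
tab out [533.3  22.2 106. ]
blue front [535.5 -83.2  54. ]
boundary [534.7 -47.1  54. ]
boundary before [535.2 -45.9  54. ]
```

View pics/w5c.png

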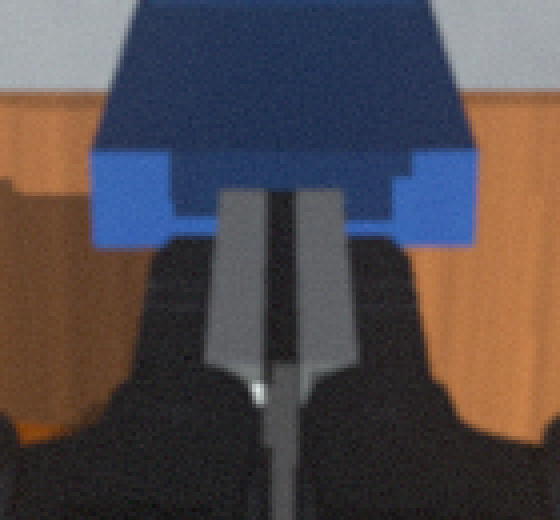

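The enlarged crop shows the pads' lower ends at row 247, still above the tab top at z = 106 with their shadow on it. So the tips sit higher than assumed and went over the tab without touching. I'll back off, go lower and push again.

```bash
python3 - <<'E'
from h import *
x=532.6
r.move_l([x,46,84],feed=150); r.move_l([x,46,62],feed=100); r.sleep(.15)
b=F(); np.save("b.npy",b); P=np.array([x,46,62.]); k=6; y0=None
print(st()["t"],st()["ee_pos"].round(2))
while k<24:
    k+=1.5; r.move_l(P+U*k,feed=30); f=(F(2)-b)@-U; print(k,st()["ee_pos"][1].round(2),f.round(2))
    if f>5: break
if f>5:
    for d in (4,4): 
        if f<14: k+=d; r.move_l(P+U*k,feed=20); g=F(3)-b; f=g@-U; print(k,st()["ee_pos"].round(2),g.round(2))
np.save("k.npy",k); print(st()["t"])
E
```

```text
27.7583 [532.91  46.03  62.48]
7.5 38.42 0.59
9.0 37.02 0.49
10.5 35.47 -0.06
12.0 34.57 3.83
13.5 33.97 8.05
17.5 [533.03  30.38  62.06] [-2.65  9.42  1.9 ]
21.5 [533.13  26.44  62.05] [-2.03  9.91  2.29]
30.525
```

```bash
python3 - <<'E'
from h import *
b=np.load("b.npy"); k=float(np.load("k.npy")); P=np.array([532.6,46,62.]); n=0
k+=3.5; r.move_l(P+U*k,feed=20); f=(F(3)-b)@-U; print(k,st()["ee_pos"][1].round(2),f.round(2))
while n<16:
    n+=1; k+=.7; r.move_l(P+U*k,feed=15); f=(F(4)-b)@-U; print(round(k,2),st()["ee_pos"][1].round(2),f.round(2))
    if f>12.6: break
np.save("k.npy",k); print(st()["t"])
E
```

```text
25.0 22.95 9.61
25.7 22.38 10.35
26.4 21.75 10.35
27.1 21.03 10.56
27.8 20.32 10.62
28.5 19.64 10.39
29.2 18.95 10.84
29.9 18.41 11.09
30.6 18.06 12.12
31.3 17.68 13.5
34.725
```

```bash
python3 - <<'E'
from h import *
b=np.load("b.npy"); k=float(np.load("k.npy")); P=np.array([532.6,46,62.])
for d in (.6,.4,.3,.3):
    k+=d; r.move_l(P+U*k,feed=15); f=(F(5)-b)@-U; y=st()["ee_pos"][1]; print(round(k,2),y.round(2),f.round(2))
    if f>14.5 or y<17.15: break
# hand off
r.move_l(P+U*4,feed=80); r.sleep(.1); print(st()["t"],(F(2)-b).round(2))
x=532.6
r.move_l([x,44,180],feed=200); r.open_gripper()
r.move_l([535.0,-75,170],feed=250); r.sleep(.1)
c=imaging.read_camera("wrist"); np.save("w6.npy",dict(c),allow_pickle=True)
cv2.imwrite("pics/w6.png",cv2.resize(c["pixels"][:,120:520],None,fx=2,fy=2,interpolation=cv2.INTER_CUBIC)[:600]); print(st()["t"])
a=c["pixels"].astype(int); m=((a[...,2]>170)&(a[...,1]<60)).astype(np.uint8)
cn=max(cv2.findContours(m,cv2.RETR_EXTERNAL,cv2.CHAIN_APPROX_NONE)[0],key=cv2.contourArea)
Q=np.array([ray(c,u,v,104)[:2] for u,v in cn[:,0]],np.float32); print(cv2.minAreaRect(Q))
E
```

```text
31.9 17.36 14.13
32.3 17.18 15.12
36.2417 [0.31 0.53 0.76]
38.625
((534.992919921875, -107.90632629394531), (28.963443756103516, 12.953326225280762), 1.2525584697723389)
```

View pics/w6.png

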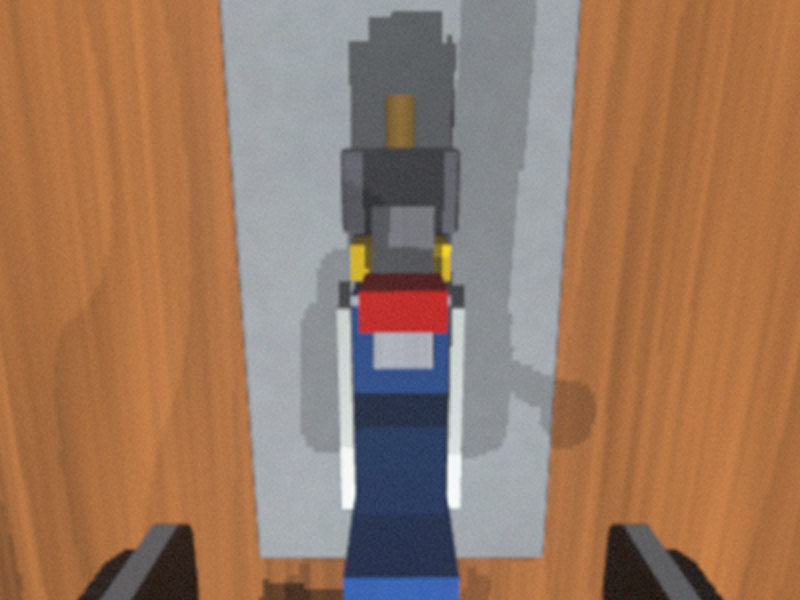

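The guide is set at about 5 N of nip and the hand is off. The gauge stands square at (404,312), which is world (535.0, −107.9). Now I'll regrasp and draw it slowly up.

```bash
python3 - <<'E'
from h import *
X,Y=535.0,-107.7
r.move_l([X,Y,110],feed=150); r.move_l([X,Y,59],feed=80); r.sleep(.15)
s=st(); print(s["ee_pos"].round(2),s["contact_force"].round(1)); b=s["contact_force"]
r.grab(60); r.sleep(.1); s=st(); z0=s["ee_pos"][2]; np.save("z0.npy",z0); print(s["t"],s["ee_pos"].round(2),s["opening"],(s["contact_force"]-b).round(1))
for dz in (4,12,20,28,36,44):
    r.move_l([X,Y,59+dz],feed=14); s=st(); print(dz,s["ee_pos"].round(2),(s["contact_force"]-b).round(1))
r.move_l([X,Y,185],feed=120); r.sleep(.1); s=st(); print(s["t"],s["opening"],(s["contact_force"]-b).round(1))
E
```

```text
[ 535.52 -107.68   59.67] [ 0.3  0.2 -0.7]
40.825 [ 535.05 -107.72   59.35] 0.3335205175413725 [-1.9  0.9  5.3]
4 [ 534.13 -107.71   61.97] [ 0.5 -1.5 -7.9]
12 [ 534.86 -107.7    71.35] [-2.9 -0.8 -5.3]
20 [ 535.38 -107.7    79.42] [-0.4  0.5 -4.2]
28 [ 534.99 -107.73   87.28] [-2.1  0.1 -5.4]
36 [ 535.14 -107.73   95.32] [-0.5  0.  -3.9]
44 [ 535.13 -107.7   103.21] [-2.  -0.2 -0.9]
45.8167 0.3323559079315421 [-0.4 -0.7 -0.4]
```

Drag was felt, about 3–4 N above the weight, and it vanished once the blade was clear. Now I'll return it to the stand.

```bash
python3 - <<'E'
from h import *
X,Y=505.6,325.7; o=[np.pi,0,-np.pi/2+.115]
r.reach([X,Y,185],o); r.move_l([X,Y,104],feed=120); r.sleep(.15)
s=st(); b=s["contact_force"]; print(s["t"],s["ee_pos"].round(2))
for z in (96,90,84,76,68,62,58,56.5,55.8,55.2,54.7):
    r.move_l([X,Y,z],feed=50); s=st(); d=s["contact_force"]-b; print(z,s["ee_pos"].round(2),d.round(1))
    if np.linalg.norm(d[:2])>5 or d[2]>3.5: break
print(s["t"])
E
```

```text
48.3917 [506.15 326.08 105.09]
96 [505.26 325.44  95.43] [0.5 1.3 1.4]
90 [505.34 325.47  89.45] [0.4 1.2 0.2]
84 [505.33 325.45  83.48] [0.4 0.8 0.8]
76 [505.31 325.41  75.43] [0.7 0.6 0.6]
68 [505.33 325.4   67.44] [0.7 0.6 0.8]
62 [505.35 325.47  61.52] [0.9 0.8 0.6]
58 [505.41 325.56  57.67] [ 0.6 -0.2 -0.2]
56.5 [505.57 325.67  56.45] [ 0.8  0.6 -0.7]
55.8 [505.58 325.68  55.78] [ 0.1  1.5 -0.1]
55.2 [505.7  325.78  55.35] [-0.3 -0.3  1. ]
54.7 [505.77 325.81  55.35] [-0.9 -0.3  6.1]
51.3667
```

Seated at exactly the expected height (55.35). I'll release, retreat and take a last look.

```bash
python3 - <<'E'
from h import *
r.open_gripper(); r.sleep(.15)
r.move_l([505.6,325.6,120],feed=80); r.move_l([505.6,320,230],feed=200); r.sleep(.1)
c=imaging.read_camera("wrist"); t=imaging.read_camera("top"); print(st()["t"])
w=np.hstack([cv2.resize(c["pixels"][100:240,240:400],None,fx=2.5,fy=2.5),cv2.resize(t["pixels"][170:310,290:450],None,fx=2.5,fy=2.5)])
cv2.imwrite("pics/end.png",w)
E
```

```text
53.975
```

View pics/end.png

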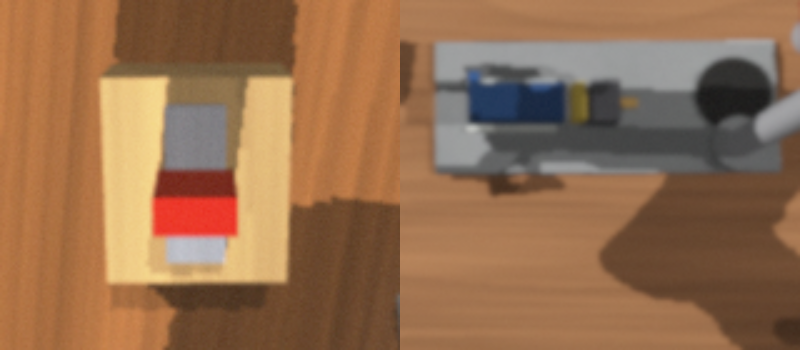

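The gauge is seated in its stand (left half, red top at (195,215)). The guide has stayed close to the pad (right half, gap at about (567,103)). I'm handing in.

```bash
python3 -c "
from bench import r
print(r.hand_in())"
```

```text
the job is handed in; nothing more can be done
None
```

The job is handed in: the guide was set to nip the blade at about 5 N, the gauge was drawn straight up with drag felt and put back in its stand, and the last look at 54 s showed the gauge seated and the guide still closed up near the pad.

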